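# Check the air pressure of the microscope's anti-vibration platform

## Task

Check the air in the microscope's anti-vibration platform: lift the dial gauge out of the tool block, press its chuck squarely onto the platform's slanted charging valve until it snaps on, and keep pushing it fully home against the valve's spring so that the needle stays up, without forcing it. The program finishes while still holding the gauge there; do not bump the microscope, and leave the oil bottle, slide box and specimen jar where they stand.

Things in the scene. Friction and masses are not known exactly. Their poses are not given: they have to be found in the camera images.
- gauge: Hand-held test gauge, about 0.22 kg, 94 mm long, standing upright in the tool block. Origin: centre of the mouth of its chuck, the lowest end; z runs along the stem up to the dial, x is the way the round white dial faces. From the mouth up: steel chuck, 26 mm diameter, to 26 mm; 12 mm stem to 38 mm; brass 19 mm hexagon to 49 mm; then the black dial case. It may go on the valve at any turn about z.
- gauge_grip (a point): Centre of the gauge's rubber-booted dial case, 71 mm from the mouth along the gauge's z, same axes. The case is 47 mm in diameter and 28 mm thick along x, with two flat grip cheeks facing +y and -y, 46 mm apart and 34 mm high.
- gauge_balls (a point): Point on the chuck's axis 6 mm above its mouth, level with the six sprung steel balls in the bore that snap behind the valve's bulb. The mouth is flared from 20 mm to the 14 mm bore in the first 4 mm; the bore ends 19 mm above the mouth.
- tool_block: White plastic tool block fixed to the bench, 135 (x) by 60 (y) by 36 mm high. Origin: centre of its underside, z up. The gauge's chuck stands in a round hole, 27.5 mm diameter, 24 mm deep, at x = -30 mm, turned up to 0.4 rad from the block's yaw; a short black driver is fixed in a smaller hole at x = +42 mm, its top 78 mm above the bench.
- valve: Charging valve on a bracket at the platform's side, fixed. Origin: centre of the top face of its round 26 mm steel flange, 65 mm above the bench; z is the valve's axis, slanting 0.5 rad (29 degrees) from vertical, away from the platform. With the chuck fully home its mouth lies flat on the flange: the gauge's origin meets this origin and the two z axes agree.
- valve_tip (a point): Tip of the valve's sprung pin when free, 24 mm above the flange on the axis. On the flange stands a steel nipple: 7 mm neck to 10 mm, 12 mm bulb from 12 to 14 mm, tapering to 6 mm at 18 mm, then the 4 mm pin. The balls ride up on the bulb with a push of about 10 N while the mouth is 12 to 8 mm off the flange, then snap down behind it and pull the chuck on.
- valve_core (a joint): Travel of the valve's sprung pin into the nipple, in m: 0 free, about 0.005 with the gauge's chuck fully home on the flange, 0.0065 at most. It pushes back with 3.6 N at first and 6.5 N at home, so the chuck must be kept pushed with about 7 N or more: let go, it backs off. The gauge's needle rises as the pin goes in.
- platform: Anti-vibration platform, fixed: grey frame on rubber air mounts with a flat deck 360 (x) by 340 mm (y), deck top 80 mm above the bench. Origin: on the bench, right below the valve's origin; z up, y the way the valve leans. The deck reaches from y = -395 to -55 mm and x = -180 to 180 mm; the valve's bracket stands in front of it from y = -57 to +21 mm.
- microscope: Ivory and black binocular microscope standing on the platform's deck, fixed, not to be touched. Origin: the corner of its foot nearest the robot and the valve, on the deck; z up. It takes up x = -115 to 250 mm (eyepieces at the -x end), y = -180 to 10 mm, and is 420 mm high.
- oil_bottle: Loose bystander: small amber immersion-oil bottle, 27 mm diameter, 75 mm high; origin under its centre.
- slide_box: Loose bystander: closed plastic slide box, 87 by 100 by 35 mm high; origin under its centre.
- specimen_jar: Loose bystander: clear specimen jar with white lid, 60 mm diameter, 70 mm high; origin under its centre.
Not all that is in view belongs to the job. Of the things like the gauge, leave any that is green, pink or purple; of the rest the larger one is meant.

How it is judged:
By the outcome, as a careful person would: the job done as asked, in the order asked, and still so for the second after the job is handed in, while the arm keeps its last pose, push and grip.
It also fails if it takes over 38 s, if anything falls off the work surface, if the arm or the gripper's body presses on something with over 40 N, if the wrist force passes 120 N, or if a joint passes its speed limit or range.

## Robot

A 7-joint arm with a two-finger parallel gripper is mounted at the origin on the work surface. World frame = base frame: x ahead of the robot, y to its left, z up, the work surface at z = 0. Lengths are in m, angles in rad, forces in N, time in s.
With the tool pointing down it reaches from about 0.4 to 0.85 m from the base axis. Payload 10.4 kg.
Tool frame: the origin (TCP) lies at the very end of the fingers, on their centre line; the grasp point (between the pads) lies 19 mm behind it; z points along the fingers, y is the line along which they close (so a half turn about z gives the same grasp; the last joint's range is limited). The gripper opens to 85 mm and grips with 20 to 120 N. Pads are 22 mm wide; open, the fingers measure 114 mm over their backs; the gripper's body (76 mm by 85 mm) begins 54 mm behind the grasp point. The pads swing forward as they close: fully open they stand 13 mm farther back than shut.
Start: joints at [1.1, 0.332, -0.065, 1.46, 0.022, 1.35, -0.088], TCP at [0.271, -0.563, 0.231] pointing down, gripper open.
Joint ranges: [-2.6, 2.6], [-0.5, 2.12], [-1.47, 1.34], [0.16, 2.42], [-1.27, 4.41], [0.06, 2.06], [-2.6, 2.6]. Speed limits (rad/s): [2.22, 2.22, 2.79, 2.79, 3.14, 3.14, 3.14].

## Interface

Orientations are given as a unit quaternion [x, y, z, w].
In Python, from bench import observe, get_image, close_job gives the robot as it stands.
- The arm moves only by the tool servo_tool, never from a script. Its argument "increments" is a list of rows, each a list of 3 entries, a list of its own where there are three numbers: the turn, a rotation vector about the tool's x, y, z in degrees, then the shift along the tool's x, y, z in cm, then the opening, from 0 (shut) to 1 (fully open). In form: [[[wx, wy, wz], [x, y, z], jaw], ...]. A call has 1 to 20 rows; each row is the pose to reach, as a shift and turn from the pose commanded when the call began, along the tool's axes at that moment; what a row does not reach only later rows make up. A row lasts 1/12 s, in which the tool goes at most 41.7 mm and 7.16 degrees, less where a joint would pass 70% of its speed; a pose out of reach is approached as far as the arm can. A call with a gripper value outside its range is refused whole. The fingers move at their own pace and stop on an object; "newtons" is the grip in N (left out, the last holds). Time passes only in rows, so rows that repeat a pose let the fingers close. It gives the time, the measured TCP pose, the force, the opening and the grip force at its end, in the units of the state.
- observe(): the state, without advancing time (a new reading comes with each control period).
- get_image(name): name is "side" or "top" or "wrist"; returns a dict with "pixels" (400x640x3 uint8, red, green, blue), "K" (3x3 intrinsics, pixels), "k1" (the pictures are not rectified: a ray, as slopes to the right and down, at radius r is drawn at 1 + k1 r^2 times it, then the intrinsics apply), "extrinsics" (4x4, takes a point from camera to world coordinates); the wrist camera has in their place "hand_eye" (4x4, takes a point from camera to tool coordinates, whose origin is the TCP and whose axes are the flange's). Camera axes: x right, y up, looking along -z (the intrinsics and any distortion apply to the point x, -y, -z); pixel columns grow to the right and rows downward; lengths in m; the calibration is good to about 2 mm. A picture is of the moment at which its call begins: read the wrist's pose just before it. There is no depth.
- close_job(): hands the job in; it is judged then, once.
The state is a dict: "clock": time; "q": joint angles; "qd": joint speeds; "tau": joint torques, N m; "ee_pos": TCP position; "orientation": TCP orientation; "wrist_force": force on the tool from outside, world axes, zero at the start; "moment": the same for the moment, N m; "gripper_width": finger opening in m; "grip_force": force on a finger pad.
Only numpy, scipy, OpenCV 4.12 (cv2) and the standard library are available. Lean on these libraries where they do the work, as an engineer would, in place of code of your own. Each camera call takes 0.05 s, during which the arm holds its last target. There are 200 camera calls.

## Working session

There is one attempt and no reset: what is moved stays moved. The work goes in short steps, Python scripts to look and compute and a tool call to move; the robot and the scene stay as the last step left them, time stands still between calls to the robot, and variables do not carry over. Pictures are saved under pics/ and viewed, at most 10 in all, crops included, and the job is handed in when it is done.

Besides the shell and the picture viewer there is one more tool, called by a JSON object that holds its "fn" and its "kwargs", one argument or row to a line. servo_tool: Moves the arm, as the interface text tells. Its arguments: {"type":"object","properties":{"increments":{"type":"array"},"newtons":{"type":"number"}},"required":["increments"]}

```bash
mkdir -p pics; ls; cat > h.py <<'E'
import numpy as np, cv2, json
from bench import observe, get_image, close_job
from scipy.spatial.transform import Rotation as R
def grab(n):
    s=observe(); im=get_image(n)
    if 'hand_eye' in im:
        T=np.eye(4);T[:3,:3]=R.from_quat(s['orientation']).as_matrix();T[:3,3]=s['ee_pos']
        E=T@np.array(im['hand_eye'])
    else: E=np.array(im['extrinsics'])
    im['E']=E; np.savez('pics/'+n+'.npz',E=E,K=im['K'],k1=im['k1'],pixels=im['pixels'])
    return im
def ray(im,uv):
    K=np.array(im['K']);d=np.array([(uv[0]-K[0,2])/K[0,0],(uv[1]-K[1,2])/K[1,1]]);u=d.copy()
    for _ in range(30): u=d/(1+float(im['k1'])*(u@u))
    v=im['E'][:3,:3]@np.array([u[0],-u[1],-1]); return im['E'][:3,3],v/np.linalg.norm(v)
def proj(im,P):
    E=im['E'];c=(np.atleast_2d(P)-E[:3,3])@E[:3,:3]
    u=np.c_[c[:,0]/-c[:,2],-c[:,1]/-c[:,2]];u=u*(1+float(im['k1'])*(u**2).sum(1,keepdims=True))
    K=np.array(im['K']);return u*[K[0,0],K[1,1]]+[K[0,2],K[1,2]]
def atz(im,uv,z):
    o,v=ray(im,uv);return o+v*(z-o[2])/v[2]
def tri(ims,uvs):
    A=np.zeros((3,3));b=np.zeros(3);L=[]
    for im,uv in zip(ims,uvs):
        o,v=ray(im,uv);M=np.eye(3)-np.outer(v,v);A+=M;b+=M@o;L.append((o,M))
    p=np.linalg.solve(A,b);return p,[round(1000*np.linalg.norm(M@(p-o)),1) for o,M in L]
def load(f): return dict(np.load('pics/'+f+'.npz'))
def save(im,f,crop=None,s=1):
    a=im['pixels'][...,::-1]
    if crop: x0,y0,x1,y1=crop;a=a[y0:y1,x0:x1]
    cv2.imwrite('pics/'+f,cv2.resize(a,None,fx=s,fy=s,interpolation=cv2.INTER_CUBIC))
E
python3 - <<'E'
from h import *
a=[grab('side'),grab('top')]
print(observe())
for i in a: print(np.round(i['E'],3).tolist(),i['k1'],np.array(i['K'])[0,0])
cv2.imwrite('pics/s.png',a[0]['pixels'][...,::-1]);cv2.imwrite('pics/t.png',a[1]['pixels'][...,::-1])
E
```

```text
pics
{'clock': 0.1, 'q': array([ 1.10039803,  0.33276029, -0.06468568,  1.46082043,  0.02159011,
        1.34988649, -0.08852342]), 'qd': array([-1.33834578e-03, -7.65083548e-04,  3.49729232e-05, -2.78178571e-04,
        2.62722721e-03,  1.33427067e-03,  3.96888773e-04]), 'tau': array([ 1.30335255e-03, -6.26741695e+01,  4.89564019e-02, -3.92427921e+01,
        1.62806857e-02,  6.89092063e-03, -9.40748919e-05]), 'ee_pos': array([ 0.27047157, -0.56309672,  0.23064329]), 'orientation': array([ 9.75041252e-01,  2.22022994e-01, -1.54042139e-04, -5.69400437e-04]), 'wrist_force': array([ 1.02824541, -0.20896246, -0.12686181]), 'moment': array([-0.01881066, -0.00725081, -0.03483139]), 'grip_force': 0.0, 'gripper_width': 0.08510163298618055}
[[-0.957, 0.155, -0.247, 0.343], [-0.291, -0.476, 0.83, 0.882], [0.012, 0.866, 0.5, 0.588], [0.0, 0.0, 0.0, 1.0]] -0.03718679112992192 408.3751603142892
[[0.003, 0.988, -0.152, 0.399], [-1.0, -0.0, -0.022, -0.001], [-0.022, 0.152, 0.988, 1.163], [0.0, 0.0, 0.0, 1.0]] 0.009174541605800569 372.864565196538
```

View pics/s.png

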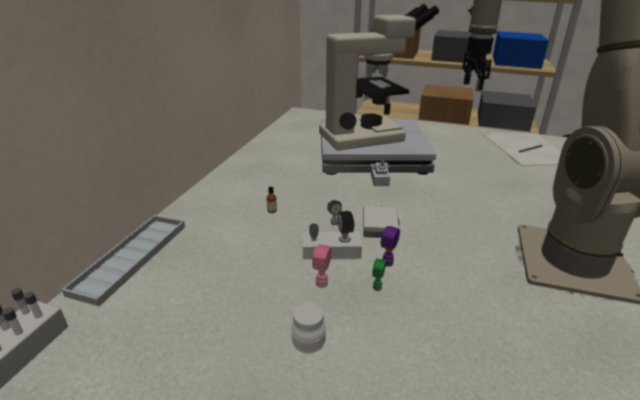

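View pics/t.png

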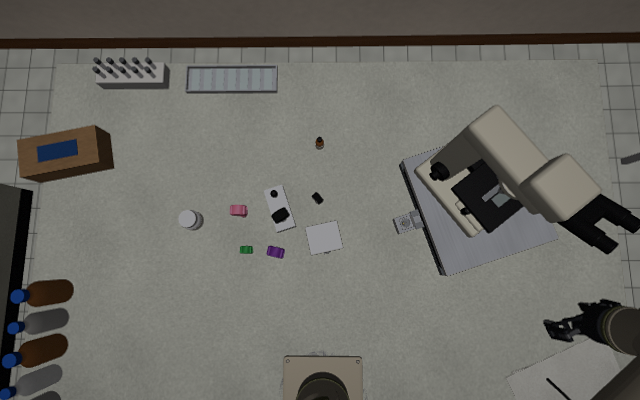

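Side view: black gauge in the block at (346,222), a small dark gauge behind it at (335,207), pink (321,262), purple (390,240) and green (379,272). The one in the block is the larger non-coloured one. Top view: the same gauges are at (281,214) and (317,198), with the valve at about (405,223). I'll confirm in one enlarged crop.

```bash
python3 - <<'E'
from h import *
a,b=load('side'),load('top')
def c(im,x0,y0,w,h,s): return cv2.resize(im['pixels'][y0:y0+h,x0:x0+w,::-1],None,fx=s,fy=s,interpolation=cv2.INTER_CUBIC)
A=c(a,295,190,80,75,5);A2=c(a,350,150,80,45,5)
B=c(b,255,175,80,75,5);B2=c(b,385,195,80,45,5)
cv2.imwrite('pics/c.png',np.vstack([np.hstack([A,B]),np.hstack([A2,B2])]))
E
```

```text
(no output)
```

View pics/c.png

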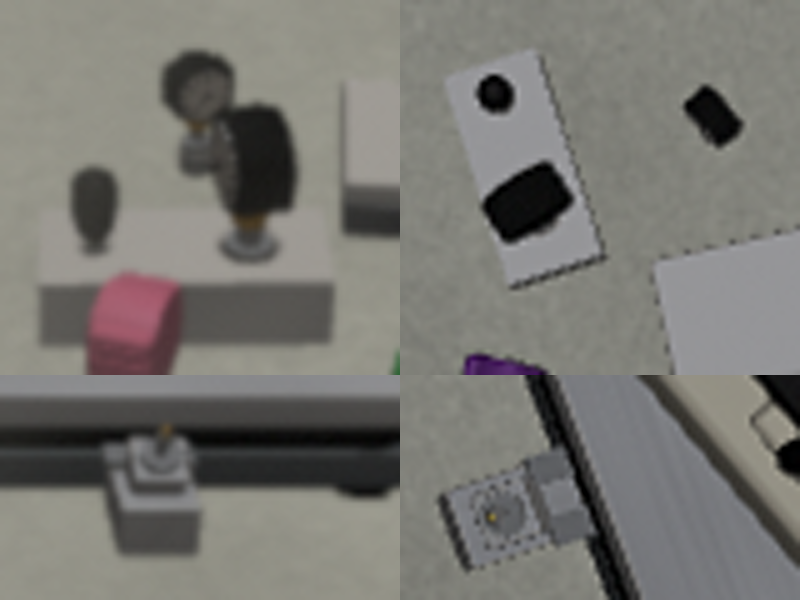

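```bash
python3 - <<'E'
from h import *
np.set_printoptions(precision=4,suppress=True)
s,t=load('side'),load('top')
print('gauge',tri([s,t],[(346.6,221.6),(280.6,215.4)]))
print('tip',tri([s,t],[(383.4,160.4),(403,223.4)]))
print('chuck top z.05',atz(s,(345,237.5),.038+.0))
cr=lambda x,y:(255+(x-400)/5,175+y/5)
C=np.array([atz(t,cr(*p),.036) for p in [(540,50),(445,78),(510,289),(605,262)]]);print(C,C.mean(0))
print('driver',atz(t,cr(496,93),.078))
# case mark direction in top, edges at z~0.107
for p in [(484,208),(552,162),(572,196),(508,242)]: print('case',atz(t,cr(*p),.10))
# flange centre and bracket
cb=lambda x,y:(385+(x-400)/5,195+(y-375)/5)
for p in [(497,511)]: print('flange',atz(t,cb(*p),.065))
for p in [(440,493),(470,570),(598,540),(560,447)]: print('brk',atz(t,cb(*p),.05))
for p in [(403,165),(443,273)]: print('deck',atz(t,p,.08))
for p,z in [((319.5,141),.07),((190,219),.07),((324,238),.035),((317,198),.07),((275,252),.08),((246,250),.07),((238,210),.08)]: print(atz(t,p,z))
E
```

```text
gauge (array([0.5219, 0.1218, 0.0831]), [np.float64(1.5), np.float64(1.5)])
tip (array([ 0.4995, -0.2321,  0.0859]), [np.float64(0.6), np.float64(0.6)])
chuck top z.05 [0.5228 0.121  0.038 ]
[[0.6232 0.1215 0.036 ]
 [0.6057 0.1799 0.036 ]
 [0.4759 0.1374 0.036 ]
 [0.4923 0.08   0.036 ]] [0.5493 0.1297 0.036 ]
driver [0.5889 0.1427 0.078 ]
case [0.518  0.1454 0.1   ]
case [0.5447 0.1066 0.1   ]
case [0.525  0.0948 0.1   ]
case [0.4984 0.1312 0.1   ]
flange [ 0.5057 -0.2407  0.065 ]
brk [ 0.5179 -0.2105  0.05  ]
brk [ 0.472  -0.2269  0.05  ]
brk [ 0.49   -0.3029  0.05  ]
brk [ 0.5456 -0.2827  0.05  ]
deck [ 0.6744 -0.239   0.08  ]
deck [ 0.3602 -0.3411  0.08  ]
[0.7525 0.0088 0.07  ]
[0.5141 0.3923 0.07  ]
[ 0.4605 -0.0048  0.035 ]
[0.577  0.0161 0.07  ]
[0.4176 0.1367 0.08  ]
[0.4233 0.2229 0.07  ]
[0.5397 0.2481 0.08  ]
```

The crop confirms it: the large black gauge stands in the white block. The small one behind it stands loose on the bench. Next I'll plan the approach.

```bash
cat >> h.py <<'E'
def inc(p,Rt,s=None):
    s=s or observe(); R0=R.from_quat(s['orientation'])
    return np.round((R0.inv()*Rt).as_rotvec(degrees=True),1).tolist(), np.round(R0.inv().apply(np.array(p)-s['ee_pos'])*100,2).tolist()
def frame(z,y):
    z=np.array(z,float);z/=np.linalg.norm(z);y=np.array(y,float);y-=z*(y@z);y/=np.linalg.norm(y)
    return R.from_matrix(np.c_[np.cross(y,z),y,z])
E
python3 - <<'E'
from h import *
np.set_printoptions(precision=4,suppress=True)
im=grab('wrist');print(np.array(im['hand_eye']),im['K'][0][0],im['k1'])
a=np.radians(-55.3);Rg=frame([0,0,-1],[np.cos(a),np.sin(a),0])
for p in [(.25,-.4,.25),(.38,-.05,.27),(.5,.1,.25)]: print(inc(p,Rg))
E
```

```text
[[ 0.0009  0.9612  0.2759  0.0695]
 [ 1.     -0.0003 -0.0022  0.0003]
 [-0.002   0.2759 -0.9612 -0.1418]
 [ 0.      0.      0.      1.    ]] 304.5405569406582 0.016007728331445013
([-0.1, -0.0, -9.0], [5.22, -15.59, -1.91])
([-0.1, -0.0, -9.0], [32.09, -41.52, -3.89])
([-0.1, -0.0, -9.0], [49.4, -49.84, -1.88])
```

{"fn": "servo_tool", "kwargs": {
  "increments": [
    [[0, 0, -4], [2, -5, -1], 1],
    [[0, 0, -9], [3.5, -9, -1.5], 1],
    [[0, 0, -9], [5.2, -13, -1.9], 1],
    [[0, 0, -9], [5.2, -15.6, -1.9], 1],
    [[0, 0, -9], [8, -18.5, -2], 1],
    [[0, 0, -9], [11, -21.5, -2.2], 1],
    [[0, 0, -9], [14, -24.2, -2.5], 1],
    [[0, 0, -9], [17, -27, -3], 1],
    [[0, 0, -9], [20, -30, -3.2], 1],
    [[0, 0, -9], [23, -33, -3.5], 1],
    [[0, 0, -9], [26, -36, -3.7], 1],
    [[0, 0, -9], [29, -38.5, -3.9], 1],
    [[0, 0, -9], [32, -41.5, -3.9], 1],
    [[0, 0, -9], [35, -43, -3.5], 1],
    [[0, 0, -9], [38.5, -44.5, -3], 1],
    [[0, 0, -9], [42, -46, -2.6], 1],
    [[0, 0, -9], [45.5, -48, -2.2], 1],
    [[0, 0, -9], [49.4, -49.8, -1.9], 1],
    [[0, 0, -9], [49.4, -49.8, -1.9], 1],
    [[0, 0, -9], [49.4, -49.8, -1.9], 1]
  ]
}}

```text
clock: 1.82
ee_pos: [0.5003, 0.1016, 0.2488]
orientation: [0.954, 0.3, -0.001, -0.002]
wrist_force: [-0.3, -0.5, 0.4]
gripper_width: 0.0856
grip_force: 0.0
```

```bash
python3 - <<'E'
from h import *
im=grab('wrist');save(im,'w1.png',(120,0,520,400),1.5);print(observe()['q'],observe()['ee_pos'])
print(proj(im,[[.5214,.1211,.036],[.5214,.1211,.083],[.5214,.1211,.106],[.5889,.1427,.078]]))
E
```

```text
[ 0.56756676  0.16006981 -0.92771801  1.6930232   0.12892966  1.35542017
 -1.34594736] [0.50001225 0.09996095 0.24948298]
[[321.155225   146.74330003]
 [320.52015376 152.20150403]
 [320.1360319  155.5024853 ]
 [342.15611227  80.71815244]]
```

View pics/w1.png

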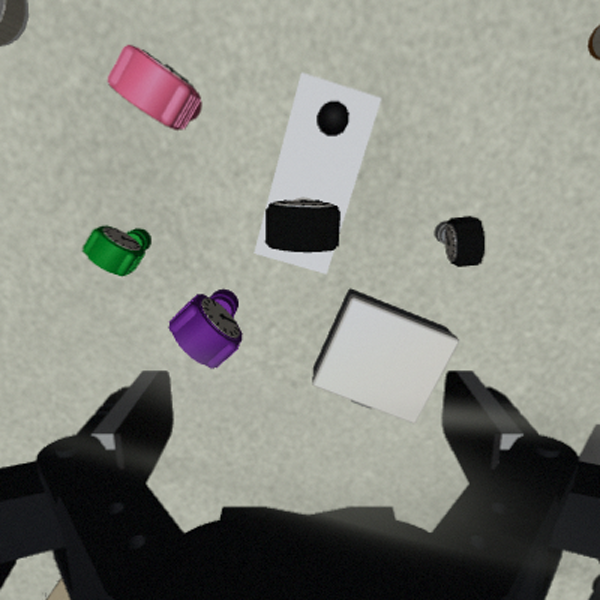

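The picture shows the black gauge's case at crop (302,225), i.e. full-image (321.5,150). Its cheeks are square to the fingers, and it sits about 1 to 2 mm from my estimate.

```bash
python3 - <<'E'
from h import *
a=np.radians(-55.3);Rg=frame([0,0,-1],[np.cos(a),np.sin(a),0])
print(inc((.5226,.1206,.061),Rg))
E
```

```text
([-0.1, 0.1, 0.1], [3.05, -0.36, 18.85])
```

{"fn": "servo_tool", "kwargs": {
  "increments": [
    [[0, 0, 0], [1.5, -0.2, 2], 1],
    [[0, 0, 0], [3.05, -0.36, 4], 1],
    [[0, 0, 0], [3.05, -0.36, 7.5], 1],
    [[0, 0, 0], [3.05, -0.36, 11], 1],
    [[0, 0, 0], [3.05, -0.36, 14], 1],
    [[0, 0, 0], [3.05, -0.36, 16.5], 1],
    [[0, 0, 0], [3.05, -0.36, 18], 1],
    [[0, 0, 0], [3.05, -0.36, 18.8], 1],
    [[0, 0, 0], [3.05, -0.36, 18.8], 1]
  ],
  "newtons": 70
}}

```text
clock: 2.62
ee_pos: [0.5226, 0.1178, 0.0616]
orientation: [0.955, 0.297, -0.001, 0.001]
wrist_force: [-0.3, 0.0, 0.5]
gripper_width: 0.0856
grip_force: 0.0
```

{"fn": "servo_tool", "kwargs": {
  "increments": [
    [[0, 0, 0], [0, 0, 0], 0.6],
    [[0, 0, 0], [0, 0, 0], 0.5],
    [[0, 0, 0], [0, 0, 0], 0.4],
    [[0, 0, 0], [0, 0, 0], 0.3],
    [[0, 0, 0], [0, 0, 0], 0.2],
    [[0, 0, 0], [0, 0, 0], 0],
    [[0, 0, 0], [0, 0, 0], 0],
    [[0, 0, 0], [0, 0, 0], 0],
    [[0, 0, 0], [0, 0, 0], 0],
    [[0, 0, 0], [0, 0, 0], 0]
  ],
  "newtons": 70
}}

```text
clock: 3.45
ee_pos: [0.5241, 0.1201, 0.0638]
orientation: [0.955, 0.298, 0.001, 0.0]
wrist_force: [-2.8, 0.1, 8.9]
gripper_width: 0.0451
grip_force: 69.7
```

{"fn": "servo_tool", "kwargs": {
  "increments": [
    [[0, 0, 0], [0, 0, -0.5], 0],
    [[0, 0, 0], [0, 0, -1.5], 0],
    [[0, 0, 0], [0, 0, -3], 0],
    [[0, 0, 0], [0, 0, -5], 0],
    [[0, 0, 0], [0, 0, -8], 0],
    [[0, 0, 0], [0, 0, -11], 0],
    [[0, 0, 0], [0, 0, -14], 0],
    [[0, 0, 0], [0, 0, -16], 0],
    [[0, 0, 0], [0, 0, -16], 0],
    [[0, 0, 0], [0, 0, -16], 0]
  ]
}}

```text
clock: 4.28
ee_pos: [0.5237, 0.1198, 0.2235]
orientation: [0.955, 0.298, 0.001, 0.0]
wrist_force: [-0.4, -0.1, -3.9]
gripper_width: 0.0455
grip_force: 72.2
```

```bash
python3 - <<'E'
from h import *
np.set_printoptions(precision=4,suppress=True)
s=observe();print(s['ee_pos'],s['wrist_force'],s['gripper_width'],s['q'])
w=grab('wrist');cv2.imwrite('pics/w2.png',w['pixels'][150:400,160:480,::-1])
sd=grab('side');t=grab('top')
c=proj(sd,s['ee_pos'])[0];print(c,proj(t,s['ee_pos']))
x,y=int(c[0])-40,int(c[1])-37
A=cv2.resize(sd['pixels'][y:y+75,x:x+80,::-1],(400,375),interpolation=cv2.INTER_CUBIC)
print(x,y)
W=cv2.resize(w['pixels'][150:400,120:520,::-1],(400,250))
B=np.zeros((375,400,3),np.uint8);B[:250]=W
cv2.imwrite('pics/l.png',np.hstack([A,B]))
E
```

```text
[0.5237 0.1198 0.2235] [-0.3756 -0.109  -3.8821] 0.04549725759988465 [ 0.4976  0.2573 -0.9303  1.6689  0.2134  1.3203 -1.4358]
[347.756  164.8297] [[275.3307 208.9739]]
307 127
```

View pics/l.png

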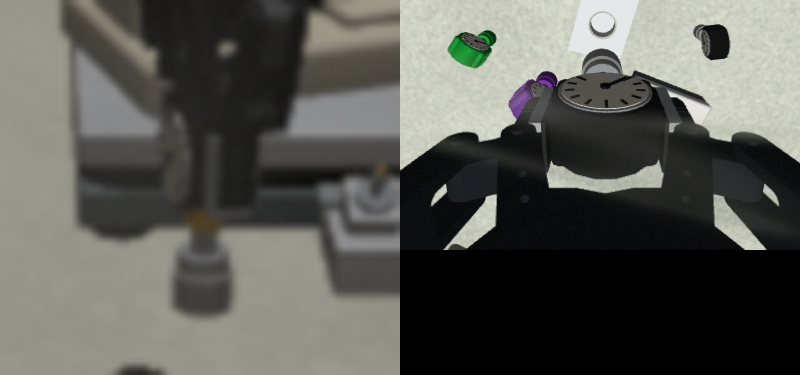

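Held in the hand, with the chuck hanging straight below: the mouth is at about side pixel (347.6,188) and the dial centre at wrist pixel (325,243). Next: the gauge's offset in the tool frame, and a viewpoint for the valve.

```bash
python3 - <<'E'
from h import *
np.set_printoptions(precision=4,suppress=True)
s=observe();w=load('wrist');sd=load('side');R0=R.from_quat(s['orientation'])
def toT(p): return R0.inv().apply(p-s['ee_pos'])
def attz(uv,z):
    o,v=ray(w,uv);o=toT(o);v=R0.inv().apply(v);return o+v*(z-o[2])/v[2]
print('dial c',attz((325,243),-.0192),'top/bot',attz((324,223),.0018),attz((325,263),-.0402))
print('L/R',attz((278,242),-.0192),attz((372,242),-.0192))
print('mouth front',attz((322,199),.0518))
o,v=ray(sd,(347.6,188.3));o=toT(o);v=R0.inv().apply(v)
# along camera ray closest to tool axis: offsets at x=0 depth
k=(0-o[0])/v[0];print('side x=0',o+k*v,'side y=0',o-v*o[1]/v[1],v)
# valve viewpoint: tool z = -valve z
pl=np.array([-.309,.951,0]);vz=np.sin(.5)*pl+np.cos(.5)*np.array([0,0,1])
F=np.array([.503,-.239,.065])
for yy in [(.951,.309,0),(-.951,-.309,0)]: print(inc(F+.25*vz,frame(-vz,yy)))
E
```

```text
dial c [ 0.0135  0.001  -0.0192] top/bot [0.0151 0.0006 0.0018] [ 0.0148  0.0009 -0.0402]
L/R [ 0.014  -0.02   -0.0192] [ 0.014   0.0219 -0.0192]
mouth front [ 0.0134 -0.0007  0.0518]
side x=0 [ 0.     -0.0014  0.053 ] side y=0 [-0.0006  0.      0.0539] [-0.3209  0.8206  0.4729]
([-18.4, -24.5, -71.7], [-18.57, 16.88, -6.3])
([-26.5, 19.9, 104.2], [-18.57, 16.88, -6.3])
```

```bash
python3 - <<'E'
from h import *
pl=np.array([-.309,.951,0]);vz=np.sin(.5)*pl+np.cos(.5)*np.array([0,0,1])
F=np.array([.503,-.239,.065])
print(inc(F+.18*vz,frame(-vz,(.951,.309,0))))
E
```

```text
([-18.4, -24.5, -71.7], [-19.52, 20.09, -0.16])
```

{"fn": "servo_tool", "kwargs": {
  "increments": [
    [[-1.5, -2, -6], [-1.6, 1.7, -0.5], 0],
    [[-3, -4, -12], [-3.2, 3.4, -1], 0],
    [[-4.6, -6.1, -18], [-4.9, 5, -1.5], 0],
    [[-6.1, -8.2, -24], [-6.5, 6.7, -2], 0],
    [[-7.7, -10.2, -30], [-8.1, 8.4, -2.3], 0],
    [[-9.2, -12.3, -36], [-9.8, 10, -2.5], 0],
    [[-10.7, -14.3, -42], [-11.4, 11.7, -2.5], 0],
    [[-12.3, -16.4, -48], [-13, 13.4, -2.3], 0],
    [[-13.8, -18.4, -54], [-14.6, 15, -2], 0],
    [[-15.3, -20.4, -60], [-16.3, 16.7, -1.5], 0],
    [[-16.9, -22.5, -66], [-17.9, 18.4, -0.8], 0],
    [[-18.4, -24.5, -71.7], [-19.5, 20.1, -0.2], 0],
    [[-18.4, -24.5, -71.7], [-19.5, 20.1, -0.2], 0],
    [[-18.4, -24.5, -71.7], [-19.5, 20.1, -0.2], 0],
    [[-18.4, -24.5, -71.7], [-19.5, 20.1, -0.2], 0],
    [[-18.4, -24.5, -71.7], [-19.5, 20.1, -0.2], 0]
  ]
}}

```text
clock: 5.77
ee_pos: [0.4777, -0.1555, 0.2242]
orientation: [0.57, 0.784, -0.144, 0.2]
wrist_force: [0.1, 0.7, -2.5]
gripper_width: 0.0454
grip_force: 72.4
```

```bash
python3 - <<'E'
from h import *
np.set_printoptions(precision=4,suppress=True)
s=observe();print(s['ee_pos'],s['q'],R.from_quat(s['orientation']).as_matrix()[:,2])
w=grab('wrist')
pl=np.array([-.309,.951,0]);vz=np.sin(.5)*pl+np.cos(.5)*np.array([0,0,1])
F=np.array([.503,-.239,.065])
print(proj(w,[F,F+.024*vz]))
save(w,'w3.png',(200,50,440,250),3.3)
E
```

```text
[ 0.4777 -0.1555  0.2242] [ 0.8167 -0.0456 -0.884   1.98    0.5024  1.112   0.0363] [ 0.1502 -0.454  -0.8783]
[[322.7043 177.1886]
 [322.6274 182.2301]]
```

View pics/w3.png

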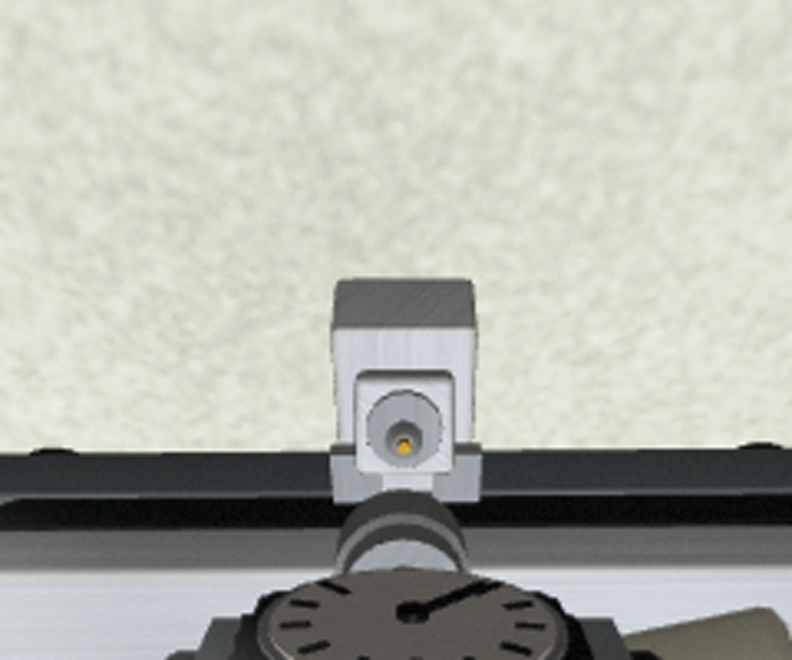

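The wrist view shows the flange centre at full-image pixel (322.7,179.7), the pin tip at (322.4,185.2) and the front of the chuck mouth at about (321.8,198.5). The deck edge is level to within 0.5°. Next I refine the position.

```bash
python3 - <<'E'
from h import *
np.set_printoptions(precision=4,suppress=True)
s=observe();w=load('wrist');R0=R.from_quat(s['orientation'])
toT=lambda p:R0.inv().apply(p-s['ee_pos'])
def attz(uv,z):
    o,v=ray(w,uv);o=toT(o);v=R0.inv().apply(v);return o+v*(z-o[2])/v[2]
print('mouth front',attz((321.8,198.5),.0525), 'L',attz((302.3,213),.0525),'R',attz((341.5,213),.0525))
Fm=atz(w,(322.7,179.7),.065);Tm=atz(w,(322.4,185.2),.0861)
print('flange',Fm,toT(Fm),'tip',Tm,toT(Tm))
E
```

```text
mouth front [ 0.0133 -0.0022  0.0525] L [ 0.0031 -0.0153  0.0525] R [0.0031 0.0111 0.0525]
flange [ 0.5041 -0.2424  0.065 ] [-0.0035 -0.0024  0.1833] tip [ 0.5005 -0.2319  0.0861] [-0.0039 -0.0025  0.1595]
```

{"fn": "servo_tool", "kwargs": {
  "increments": [
    [[0, 0, 0], [-0.2, 0, 2], 0],
    [[0, 0, 0], [-0.4, 0, 4], 0],
    [[0, 0, 0], [-0.4, 0, 6], 0],
    [[0, 0, 0], [-0.4, 0, 7.5], 0],
    [[0, 0, 0], [-0.4, 0, 8.5], 0],
    [[0, 0, 0], [-0.4, 0, 9.3], 0],
    [[0, 0, 0], [-0.4, 0, 9.5], 0],
    [[0, 0, 0], [-0.4, 0, 9.5], 0],
    [[0, 0, 0], [-0.4, 0, 9.5], 0]
  ]
}}

```text
clock: 6.57
ee_pos: [0.4931, -0.2026, 0.1435]
orientation: [0.57, 0.784, -0.144, 0.201]
wrist_force: [0.3, 0.7, -2.2]
gripper_width: 0.0452
grip_force: 72.6
```

```bash
python3 - <<'E'
from h import *
np.set_printoptions(precision=4,suppress=True)
s=observe();print(s['ee_pos'],s['wrist_force'],R.from_quat(s['orientation']).as_matrix()[:,2])
w=grab('wrist');sd=grab('side');t=grab('top')
c=lambda im,x,y,W,H,k:cv2.resize(im['pixels'][y:y+H,x:x+W,::-1],(int(W*k),int(H*k)),interpolation=cv2.INTER_CUBIC)
A=c(sd,350,115,66,80,6)
B=c(w,260,150,130,80,3.1)
B=B[:, :400];o=np.zeros((480,400,3),np.uint8);o[:B.shape[0],:B.shape[1]]=B
tc=proj(t,s['ee_pos'])[0].astype(int);C=c(t,tc[0]-28,tc[1]-16,66,36,6)[:216,:396];o[248:248+216,:396]=C;print(tc)
cv2.imwrite('pics/v.png',np.hstack([A,o]));print(B.shape)
E
```

```text
[ 0.4931 -0.2026  0.1435] [ 0.2517  0.7422 -2.167 ] [ 0.1509 -0.4551 -0.8776]
[396 224]
(248, 400, 3)
```

View pics/v.png

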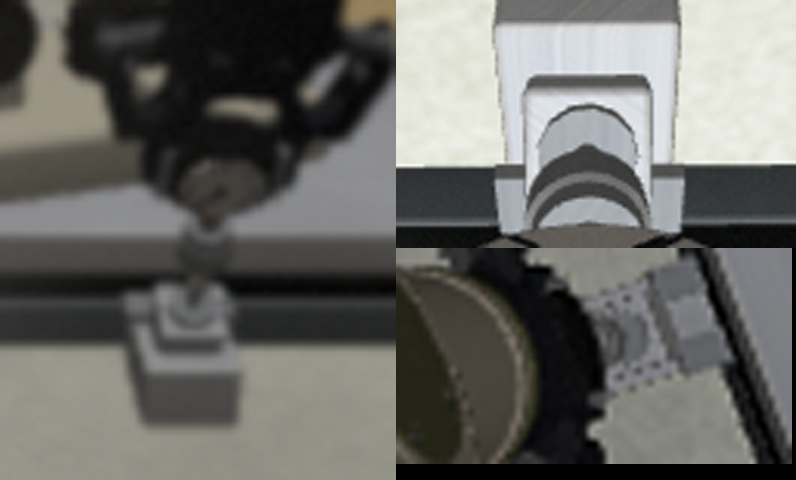

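The chuck is laterally centred on the flange in the wrist crop (both at about x=588). In the side crop it is in line with the pin. I'll advance gently.

{"fn": "servo_tool", "kwargs": {
  "increments": [
    [[0, 0, 0], [0, 0, 0.3], 0],
    [[0, 0, 0], [0, 0, 0.6], 0],
    [[0, 0, 0], [0, 0, 0.9], 0],
    [[0, 0, 0], [0, 0, 1.2], 0],
    [[0, 0, 0], [0, 0, 1.4], 0],
    [[0, 0, 0], [0, 0, 1.6], 0],
    [[0, 0, 0], [0, 0, 1.8], 0],
    [[0, 0, 0], [0, 0, 1.8], 0],
    [[0, 0, 0], [0, 0, 1.8], 0]
  ]
}}

```text
clock: 7.47
ee_pos: [0.4952, -0.2113, 0.1269]
orientation: [0.57, 0.784, -0.144, 0.201]
wrist_force: [-0.1, 0.3, -1.8]
gripper_width: 0.0454
grip_force: 72.6
```

```bash
cat > st.py <<'E'
from h import *
np.set_printoptions(precision=4,suppress=True)
s=observe();R0=R.from_quat(s['orientation'])
F=np.array([.5041,-.2424,.065])
print('t',s['clock'],'F tool',R0.inv().apply(s['wrist_force']),'M',R0.inv().apply(s['moment']),'flange in tool',R0.inv().apply(F-s['ee_pos']),'z',R0.as_matrix()[:,2],s['ee_pos'],s['grip_force'])
E
python3 st.py
```

```text
t 7.4667 F tool [ 1.1669 -0.0455  1.4075] M [-0.035   0.7782  0.0423] flange in tool [ 0.0013 -0.0013  0.0699] z [ 0.1497 -0.455  -0.8778] [ 0.4952 -0.2113  0.1269] 72.62974619865417
```

{"fn": "servo_tool", "kwargs": {
  "increments": [
    [[0, 0, 0], [0, 0, 0.15], 0],
    [[0, 0, 0], [0, 0, 0.3], 0],
    [[0, 0, 0], [0, 0, 0.45], 0],
    [[0, 0, 0], [0, 0, 0.6], 0],
    [[0, 0, 0], [0, 0, 0.7], 0],
    [[0, 0, 0], [0, 0, 0.7], 0],
    [[0, 0, 0], [0, 0, 0.7], 0]
  ]
}}

```text
clock: 8.05
ee_pos: [0.4966, -0.2143, 0.121]
orientation: [0.57, 0.784, -0.144, 0.201]
wrist_force: [0.0, 1.1, -1.6]
gripper_width: 0.0451
grip_force: 72.7
```

```bash
python3 st.py
```

```text
t 8.05 F tool [1.6623 0.3282 0.9592] M [-0.2556  0.7373  0.0305] flange in tool [ 0.0014 -0.0017  0.0631] z [ 0.1504 -0.455  -0.8777] [ 0.4966 -0.2143  0.121 ] 72.71944642066956
```

{"fn": "servo_tool", "kwargs": {
  "increments": [
    [[0, 0, 0], [0, 0, 0.1], 0],
    [[0, 0, 0], [0, 0, 0.2], 0],
    [[0, 0, 0], [0, 0, 0.3], 0],
    [[0, 0, 0], [0, 0, 0.4], 0],
    [[0, 0, 0], [0, 0, 0.4], 0]
  ]
}}

```text
clock: 8.47
ee_pos: [0.497, -0.2161, 0.1173]
orientation: [0.57, 0.784, -0.144, 0.201]
wrist_force: [3.7, -1.6, -7.0]
gripper_width: 0.0455
grip_force: 72.1
```

```bash
python3 st.py
```

```text
t 8.4667 F tool [0.9851 3.0528 7.4043] M [-0.8019  0.8941  0.0458] flange in tool [ 0.0012 -0.0015  0.0589] z [ 0.1503 -0.4549 -0.8778] [ 0.497  -0.2161  0.1173] 72.09460258483887
```

Net pull is now toward the valve, so it looks snapped on. I'll push on home in small steps.

{"fn": "servo_tool", "kwargs": {
  "increments": [
    [[0, 0, 0], [0, 0, 0.1], 0],
    [[0, 0, 0], [0, 0, 0.2], 0],
    [[0, 0, 0], [0, 0, 0.3], 0],
    [[0, 0, 0], [0, 0, 0.3], 0]
  ]
}}

```text
clock: 8.8
ee_pos: [0.4972, -0.2179, 0.1143]
orientation: [0.57, 0.784, -0.145, 0.2]
wrist_force: [2.7, -1.4, -6.6]
gripper_width: 0.0453
grip_force: 72.4
```

```bash
python3 st.py
```

```text
t 8.8 F tool [1.2458 2.0607 6.8718] M [-0.5043  0.7627 -0.0279] flange in tool [ 0.0013 -0.0011  0.0555] z [ 0.1495 -0.455  -0.8779] [ 0.4972 -0.2179  0.1143] 72.37712502479553
```

{"fn": "servo_tool", "kwargs": {
  "increments": [
    [[0, 0, 0], [0, 0.04, 0.1], 0],
    [[0, 0, 0], [0, 0.04, 0.2], 0],
    [[0, 0, 0], [0, 0.04, 0.3], 0],
    [[0, 0, 0], [0, 0.04, 0.3], 0]
  ]
}}

```text
clock: 9.13
ee_pos: [0.4983, -0.219, 0.1122]
orientation: [0.57, 0.784, -0.145, 0.201]
wrist_force: [-1.5, 2.5, 2.1]
gripper_width: 0.0454
grip_force: 73.4
```

```bash
python3 st.py
```

```text
t 9.1333 F tool [ 1.4672 -0.6419 -3.1761] M [ 0.2846  0.7756 -0.0356] flange in tool [ 0.0016 -0.0018  0.053 ] z [ 0.1499 -0.4554 -0.8776] [ 0.4983 -0.219   0.1122] 73.40614914894104
```

{"fn": "servo_tool", "kwargs": {
  "increments": [
    [[0, 0, 0], [0, 0, 0.07], 0],
    [[0, 0, 0], [0, 0, 0.14], 0],
    [[0, 0, 0], [0, 0, 0.2], 0],
    [[0, 0, 0], [0, 0, 0.2], 0]
  ]
}}

```text
clock: 9.47
ee_pos: [0.4988, -0.2196, 0.1112]
orientation: [0.57, 0.784, -0.145, 0.201]
wrist_force: [-6.8, 7.0, 13.0]
gripper_width: 0.0454
grip_force: 75.0
```

```bash
python3 st.py
```

```text
t 9.4667 F tool [  1.4449  -4.2156 -15.6389] M [ 1.0307  0.8819 -0.0487] flange in tool [ 0.0017 -0.0021  0.0518] z [ 0.1504 -0.456  -0.8772] [ 0.4988 -0.2196  0.1112] 75.02721190452576
```

{"fn": "servo_tool", "kwargs": {
  "increments": [
    [[0, 0, 0], [0, -0.03, 0], 0],
    [[0, 0, 0], [0, -0.03, 0], 0],
    [[0, 0, 0], [0, -0.03, 0], 0]
  ]
}}

```text
clock: 9.72
ee_pos: [0.4987, -0.2196, 0.1112]
orientation: [0.569, 0.784, -0.145, 0.201]
wrist_force: [-5.3, 6.8, 11.6]
gripper_width: 0.0455
grip_force: 74.6
```

```bash
python3 st.py; python3 - <<'E'
from h import *
w=grab('wrist');sd=grab('side')
c=lambda im,x,y,W,H,k:cv2.resize(im['pixels'][y:y+H,x:x+W,::-1],(int(W*k),int(H*k)),interpolation=cv2.INTER_CUBIC)
cv2.imwrite('pics/f.png',np.hstack([c(sd,350,130,66,80,6),c(w,260,160,100,120,4)]))
E
```

```text
t 9.7167 F tool [  1.5582  -2.9387 -14.0335] M [0.762  0.8771 0.0872] flange in tool [ 0.0017 -0.0021  0.0518] z [ 0.1509 -0.4558 -0.8772] [ 0.4987 -0.2196  0.1112] 74.64639902114868
```

View pics/f.png

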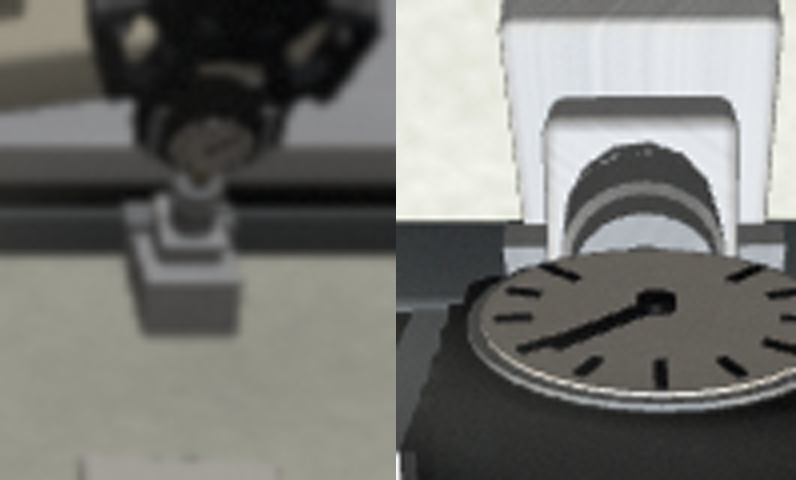

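The chuck sits on the flange and the needle has swung about 180°, from upper right to lower left. A lateral load of about 3 N is left, which I'll trim with a slight squaring turn about the mouth.

{"fn": "servo_tool", "kwargs": {
  "increments": [
    [[-0.5, 0, 0], [0, -0.06, 0], 0],
    [[-1, 0, 0], [0, -0.12, 0], 0],
    [[-1, 0, 0], [0, -0.12, 0], 0],
    [[-1, 0, 0], [0, -0.12, 0], 0]
  ]
}}

```text
clock: 10.15
ee_pos: [0.4978, -0.2198, 0.1111]
orientation: [0.568, 0.785, -0.137, 0.206]
wrist_force: [-3.4, 6.7, 7.4]
gripper_width: 0.045
grip_force: 73.8
```

```bash
python3 st.py
```

```text
t 10.15 F tool [  2.9294  -1.0097 -10.0842] M [0.1979 0.857  0.0301] flange in tool [ 0.0016 -0.002   0.0517] z [ 0.1682 -0.4499 -0.8771] [ 0.4978 -0.2198  0.1111] 73.830406665802
```

{"fn": "servo_tool", "kwargs": {
  "increments": [
    [[0, 0, 0], [0, 0, 0.03], 0],
    [[0, 0, 0], [0, 0, 0.03], 0],
    [[0, 0, 0], [0, 0, 0.03], 0],
    [[0, 0, 0], [0, 0, 0.03], 0],
    [[0, 0, 0], [0, 0, 0.03], 0],
    [[0, 0, 0], [0, 0, 0.03], 0],
    [[0, 0, 0], [0, 0, 0.03], 0],
    [[0, 0, 0], [0, 0, 0.03], 0]
  ]
}}

```text
clock: 10.82
ee_pos: [0.4978, -0.2199, 0.1111]
orientation: [0.568, 0.785, -0.138, 0.206]
wrist_force: [-5.3, 7.5, 12.4]
gripper_width: 0.0456
grip_force: 74.6
```

```bash
python3 st.py; python3 - <<'E'
from h import *
w=grab('wrist');sd=grab('side')
c=lambda im,x,y,W,H,k:cv2.resize(im['pixels'][y:y+H,x:x+W,::-1],(int(W*k),int(H*k)),interpolation=cv2.INTER_CUBIC)
cv2.imwrite('pics/f2.png',np.hstack([c(sd,350,130,66,80,6),c(w,260,160,100,120,4)]))
E
```

```text
t 10.8167 F tool [  1.7495  -2.385  -15.1838] M [ 0.7199  0.9649 -0.0204] flange in tool [ 0.0016 -0.002   0.0516] z [ 0.1679 -0.4502 -0.877 ] [ 0.4978 -0.2199  0.1111] 74.62368249893188
```

View pics/f2.png

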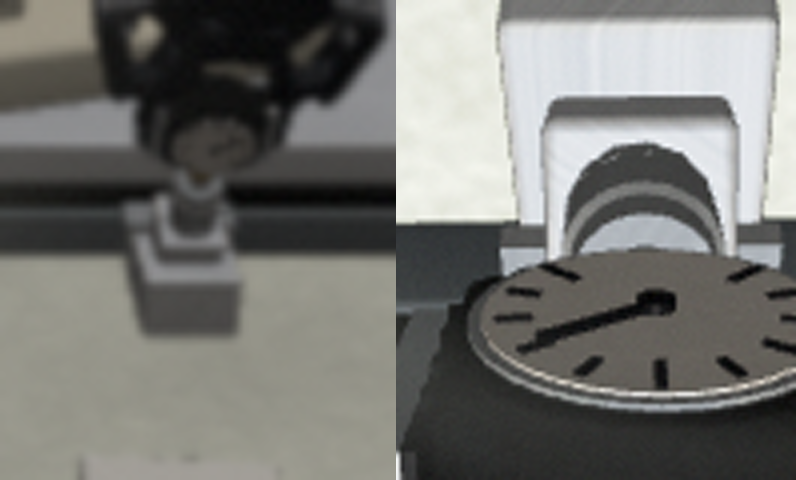

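The chuck is seated on the flange, the needle is up (tip at crop (525,347)) and the pose is steady at a push of about 17 N. Handing in.

```bash
python3 -c "
from bench import close_job
print(close_job())"
```

```text
the job is handed in; nothing more can be done
None
```

The gauge is snapped onto the charging valve and pushed fully home with about 17 N. The needle is up, the arm still holds the gauge there, and the job was handed in at about 11 s.

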